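Air the seedlings

TASK

Two small propagators with clear hinged lids stand on the potting bench, one with green seedlings in it and one with bare soil. Lift the lid of the one with the seedlings by its orange bar and swing it up and over past its balance point, so that it stays wide open against its stop when you let go. Leave the other lid shut and the potted fern behind them where it stands.

Things in the scene. Friction and masses are not known exactly. Their poses are not given: they have to be found in the camera images.
- seedling_lid (a joint): Lid of the propagator with green seedlings: clear, 121 x 200 mm, 32 mm high, on a fixed black tray 55 mm high. Hinge angle: 0 shut (at the start), grows as it opens, 1.85 its stop, leaning back past upright. Let go below the balance point (about 1.33) it falls shut, above it falls open onto the stop and stays. Hinge nearly frictionless; lifting takes about 1 N at the bar.
- seedling_bar (a point): Middle of that lid's orange grab bar: round, 12 mm thick, 58 mm above the bench when shut; 100 mm free between its two arms, gap of 28 mm to the lid. Frame turns with the lid: y along bar and hinge; when shut, z is up and x points level from bar to hinge. Hinge line: 155 mm along this x, 3.5 mm below it. Opening takes the bar up and over, to 203 mm high and 46 mm beyond the hinge at the stop.
- bare_lid (a joint): Lid of the other propagator, alike in everything except that it holds bare dark soil. 0 shut, as at the start; grows as it opens. To be left shut.
- fern: Green fern in a terracotta pot 90 mm in diameter and 80 mm high (about 160 mm with leaves), standing loose behind the propagators. Origin: centre of the pot's underside, z up. To be left alone.

How it is judged (in metres and radians):
At the end, for the whole second after the job is handed in: The seedling propagator's lid rests open at or near its stop (hinge angle over 1.7 rad) without being held; the bare propagator's lid is shut (under 0.1 rad); the fern stands upright (within 0.2 rad) within 30 mm of where it was (value of joint seedling_lid above 1.7 rad and velocity of joint seedling_lid between -0.1 and 0.1 rad/s and value of joint bare_lid below 0.1 rad and distance of fern from where it was at the start of the episode below 0.03 m and angle between fern's own z axis and vertical below 0.2 rad); the robot touches nothing.
It fails at once if the other propagator's lid was opened (value of joint bare_lid above 0.2 rad).
It fails at once if the potted fern was knocked (distance of fern from where it was at the start of the episode above 0.04 m or angle between fern's own z axis and vertical above 0.35 rad).
It also fails if it takes over 35 s, if anything falls off the work surface, if the arm or the gripper's body presses on something with over 40 N, if the wrist force passes 120 N, or if a joint passes its speed limit or range.

ROBOT

A 6-joint arm with a two-finger parallel gripper is mounted at the origin on the work surface. World frame = base frame: x ahead of the robot, y to its left, z up, the work surface at z = 0. Lengths are in mm, angles in rad, forces in N, time in s.
With the tool pointing down it reaches from about 375 to 925 mm from the base axis. Payload 5.7 kg.
Tool frame: the origin (TCP) lies at the very end of the fingers, on their centre line; the grasp point (between the pads) lies 19 mm behind it (r.pinch_z is the y of the grasp point in the tool frame, in mm); y points along the fingers, x is the direction in which the jaws open and shut, and the axes are right-handed (so a half turn about y gives the same grasp; the last joint's range is limited). The gripper opens to 88 mm and grips with 3 to 60 N. Pads are 20 mm wide; open, the fingers measure 115 mm over their backs; the gripper's body (75 mm by 178 mm) begins 61 mm behind the grasp point.
Start: joints at [0.989, 0.359, 1.51, -0, 1.272, -0.115], TCP at [270.006, 535.779, 222.623] pointing down, gripper open.
Joint ranges: [-2.97, 2.97], [-1.01, 2.36], [0.21, 2.38], [-0.96, 4.11], [0.2, 2.71], [-2.98, 2.98]. Speed limits (rad/s): [2.39, 2.39, 3.14, 3.14, 3.14, 3.14].

INTERFACE

Orientations are given as a rotation vector (axis times angle).
In Python, from rig import r, camera, camera_params, spot_in, masks_of gives the robot as it stands.
- The arm moves only by the tool play_rows, never from a script. Its argument "motion" is a list of rows, each a list of 4 numbers: the shift along the world's x, y, z in units of 20 cm (1.0 is 20 cm), then the turn about the world's z in units of 2 rad (1.0 is 2 rad). In form: [[dx, dy, dz, roll], ...]. A call has 1 to 8 rows; each row shifts and turns the pose as measured when the row begins; what a row does not reach is not made up. A row lasts 1/10 s, in which the tool goes at most 50 mm and 8.59 degrees, less where a joint would pass 70% of its speed; a pose out of reach is approached as far as the arm can. A call with a number of a shift or a turn outside -1 to 1 is refused whole. A call with a gripper value outside its range is refused whole. "gripper" is the opening, from -1 (shut) to 1 (fully open), so that 0 is half open, set as the call begins (left out, the last holds). The fingers move at their own pace and stop on an object; the grip force is fixed at half the most. Time passes only in rows, so rows that do not move let the fingers close. It gives the time, the measured TCP pose, the force and the opening at its end, in the units of the state.
- r.observe(): the state, without advancing time (a new reading comes with each control period).
- camera(name): name is "scene" or "top" or "wrist"; returns the picture (400x640x3 uint8, red, green, blue); there is no depth.
- camera_params(name): a dict with "fov_y" (degrees; the focal length in pixels is half the picture's height over the tangent of half this angle, whatever the lens; pixels are square), "cx", "cy" (the principal point, pixels), "extrinsics" (4x4, takes a point from camera to world coordinates); the wrist camera has in their place "T_tool_cam" (4x4, takes a point from camera to tool coordinates, whose origin is the TCP and whose axes are the tool frame's). Camera axes: x right, y up, looking along -z (the intrinsics and any distortion apply to the point x, -y, -z); pixel columns grow to the right and rows downward; lengths in mm; the calibration is good to about 2 mm. A picture is of the moment at which its call begins: read the wrist's pose just before it. camera_params takes no time and is no camera call.
- r.sign_off(): hands the job in, once; it reports no verdict.
Trained networks look in the newest picture that a camera, given by its name, has taken for a name from the list of things; names that differ only in an ending like _2 or _b are one class to them, and where a whole thing is asked for, a point or a joint stands for the part that bears it (a point fixed in the world has none). Each returns a list of dicts, best first, with "confidence" (0 to 1); they miss things now and then, are a little off and sometimes report something else, mostly with a low value. They report only what shows in the picture. A call takes as long as a camera call.
- spot_in(target, camera): "point" ([column, row] in pixels, amid what is visible of it).
- masks_of(target, camera): "mask" (400x640 bool, what is visible of it) and "point" ([column, row] in pixels, amid what is visible of it).
The state is a dict: "clock": time; "q": joint angles; "dq": joint speeds; "effort": joint torques, N m; "eef_pos": TCP position; "eef_rot": TCP orientation; "ft_force": force on the tool from outside, world axes, zero at the start; "ft_torque": the same for the moment, N m; "finger_gap": finger opening in mm.
Only numpy, scipy, OpenCV 4.12 (cv2) and the standard library are available. Lean on these libraries where they do the work, as an engineer would, in place of code of your own. Each camera call takes 0.05 s, during which the arm holds its last target. There are 200 camera calls.

## Working session

There is one attempt and no reset: what is moved stays moved. The work goes in short steps, Python scripts to look and compute and a tool call to move; the robot and the scene stay as the last step left them, time stands still between calls to the robot, and variables do not carry over. Pictures are saved under pics/ and viewed, about 8 in all and at most 12, crops included, and the job is handed in when it is done.

Besides the shell and the picture viewer there is one more tool, called by a JSON object that holds its "api" and its "payload", one argument or row to a line. play_rows: Moves the arm, as the interface text tells. Shifts and turns lie within -1 to 1; 1 stands for 20 cm of shift or 2 rad of turn. Its arguments: {"type":"object","properties":{"motion":{"type":"array"},"gripper":{"type":"number"}},"required":["motion"]}

```bash
mkdir -p pics; ls; python3 - <<'E'
from rig import *
import cv2,numpy as np
o=r.observe();print({k:np.round(v,3).tolist() for k,v in o.items()}, r.pinch_z)
for c in("scene","top"):
    im=camera(c);cv2.imwrite(f"pics/{c}0.png",im[:,:,::-1])
    p=camera_params(c);print(c,p)
    for t in("seedling_bar","bare_lid","fern","seedling_lid"):
        print(t,[(np.round(d["point"],1).tolist(),round(float(d["confidence"]),2)) for d in spot_in(t,c)])
E
```

```text
pics
{'clock': 0.0, 'q': [0.989, 0.36, 1.511, -0.0, 1.272, -0.115], 'dq': [-0.001, 0.0, -0.0, 0.002, -0.002, -0.002], 'effort': [0.001, -51.535, -27.072, 0.068, 0.035, -0.0], 'eef_pos': [269.669, 535.226, 221.805], 'eef_rot': [-1.395, -0.858, 0.86], 'ft_force': [-0.124, -0.337, -0.206], 'ft_torque': [0.006, 0.012, 0.023], 'finger_gap': 87.761} -18.700000000000003
scene {'fov_y': 43.31060855912014, 'cx': 326.2551133322025, 'cy': 198.93329846823377, 'extrinsics': array([[-4.20051084e-01, -5.61610848e-01,  7.12846647e-01,
         1.30120848e+03],
       [ 9.07498028e-01, -2.61768875e-01,  3.28518471e-01,
         3.15189216e+02],
       [ 2.10152767e-03,  7.84901466e-01,  6.19617037e-01,
         6.81477853e+02],
       [ 0.00000000e+00,  0.00000000e+00,  0.00000000e+00,
         1.00000000e+00]])}
seedling_bar [([251.7, 159.4], 0.83)]
bare_lid [([435.6, 201.3], 0.63)]
fern [([292.0, 244.8], 0.63)]
seedling_lid [([247.0, 158.2], 0.56)]
top {'fov_y': 42.75569891818124, 'cx': 317.7297547225917, 'cy': 194.79663402498522, 'extrinsics': array([[ 8.38183178e-03,  9.80523058e-01, -1.96225069e-01,
         3.84784869e+02],
       [-9.99900157e-01,  5.98585333e-03, -1.28002386e-02,
        -3.64190791e+01],
       [-1.13763547e-02,  1.96312766e-01,  9.80475332e-01,
         1.22223301e+03],
       [ 0.00000000e+00,  0.00000000e+00,  0.00000000e+00,
         1.00000000e+00]])}
seedling_bar [([413.3, 233.7], 0.74)]
bare_lid [([227.2, 237.5], 0.66)]
fern [([305.8, 123.9], 0.85)]
seedling_lid [([409.8, 232.6], 0.87)]
```

View pics/top0.png

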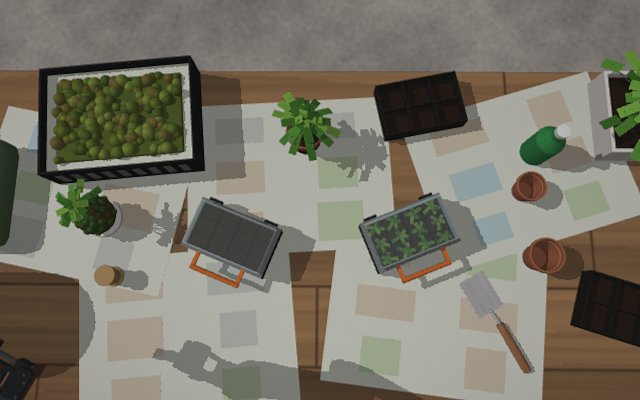

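View pics/scene0.png

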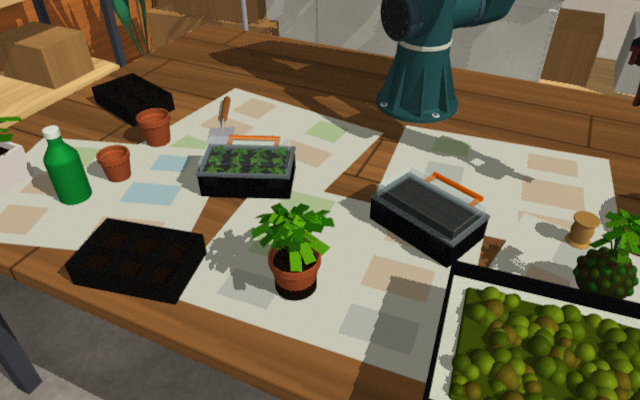

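Top view: the seedling propagator is on the right, with its orange bar near (424,265), and the bare one is on the left. The fern is behind and between them at (305,124). Next I measure both bars at z=58 from the two cameras.

```bash
cat > h.py <<'E'
from rig import *
import cv2,numpy as np
from scipy.spatial.transform import Rotation as R
def ray(c,uv):
    p=camera_params(c);f=200/np.tan(np.radians(p["fov_y"]/2));E=p["extrinsics"]
    d=np.array([(uv[0]-p["cx"])/f,-(uv[1]-p["cy"])/f,-1]);return E[:3,3],E[:3,:3]@d
def atz(c,uv,z):
    o,d=ray(c,uv);return o+d*(z-o[2])/d[2]
E
python3 - <<'E'
from h import *
for c,roi in(("top",(390,240,460,290)),("scene",(215,125,290,150))):
    im=cv2.imread(f"pics/{c}0.png");hsv=cv2.cvtColor(im,cv2.COLOR_BGR2HSV)
    m=cv2.inRange(hsv,(5,150,90),(18,255,255));k=np.zeros_like(m);x0,y0,x1,y1=roi;k[y0:y1,x0:x1]=m[y0:y1,x0:x1]
    ys,xs=np.nonzero(k);P=np.array([atz(c,(x,y),58) for x,y in zip(xs,ys)])[:,:2]
    rc=cv2.minAreaRect(P.astype(np.float32));print(c,len(P),rc,cv2.boxPoints(rc).round(1).tolist())
    np.save(f"P_{c}.npy",P)
print(atz("top",spot_in("fern","top")[0]["point"],100))
o=r.observe();M=R.from_rotvec(o["eef_rot"]).as_matrix();print(M.round(3))
im=cv2.imread("pics/top0.png")[180:300,340:500];cv2.imwrite("pics/c.png",cv2.resize(im,None,fx=5,fy=5,interpolation=2))
E
```

```text
top 345 ((459.2890930175781, -261.19854736328125), (40.65156173706055, 119.65117645263672), 21.897323608398438) [[418.1000061035156, -213.3000030517578], [462.70001220703125, -324.29998779296875], [500.5, -309.1000061035156], [455.79998779296875, -198.10000610351562]]
scene 153 ((441.8040771484375, -269.6300048828125), (14.245412826538086, 119.47187805175781), 21.940011978149414) [[412.8999938964844, -216.89999389648438], [457.5, -327.70001220703125], [470.70001220703125, -322.3999938964844], [426.1000061035156, -211.60000610351562]]
[775.85882233   7.12689106 100.        ]
[[ 0.45  -0.    -0.893]
 [ 0.893 -0.     0.45 ]
 [-0.    -1.     0.   ]]
```

View pics/c.png

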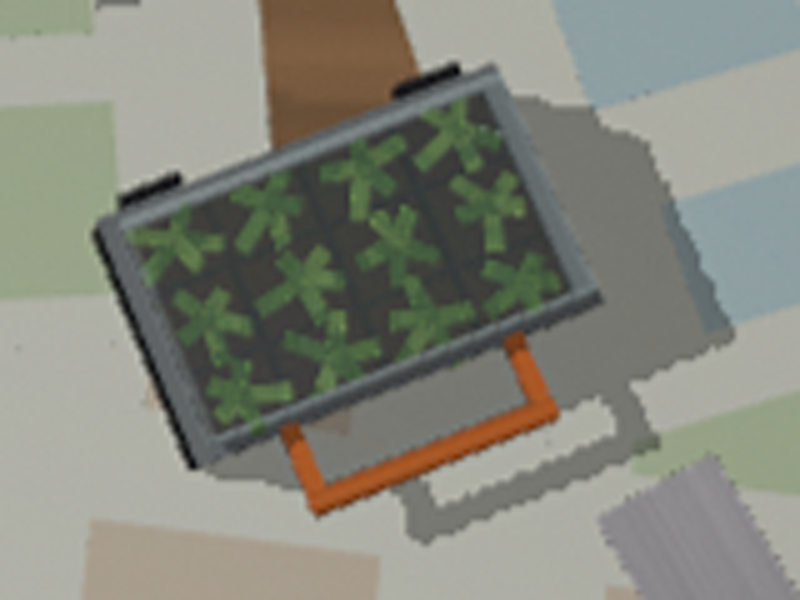

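The crop confirms the clear lid with seedlings. Its hinge clips are at the upper left and its bar at the lower right, so the direction from bar to hinge is about (0.928, 0.373). The bar middle is about (444.5, -267.5). Next I move over at the current height and turn the jaws by -0.72 rad.

{"api": "play_rows", "payload": {
  "motion": [
    [0.13,-0.2,0,-0.072],
    [0.13,-0.2,0,-0.072],
    [0.13,-0.2,0,-0.072],
    [0.13,-0.2,0,-0.072],
    [0.13,-0.2,0,-0.072],
    [0.13,-0.2,0,0],
    [0.13,-0.2,0,0],
    [0.13,-0.2,0,0]
  ],
  "gripper": -0.41
}}

```text
clock: 1.35
eef_pos: [481.2, 210.3, 224.0]
eef_rot: [-1.548, -0.291, 0.28]
ft_force: [1.1, 1.1, 0.3]
finger_gap: 28.1
```

{"api": "play_rows", "payload": {
  "motion": [
    [0,-0.24,0,0],
    [0,-0.24,0,0],
    [0,-0.24,0,0],
    [0,-0.24,0,0],
    [0,-0.24,0,0],
    [0,-0.24,0,0],
    [0,-0.24,0,0],
    [0,-0.24,0,0]
  ]
}}

```text
clock: 2.15
eef_pos: [485.2, -189.2, 226.5]
eef_rot: [-1.551, -0.298, 0.273]
ft_force: [0.9, -0.2, 0.8]
finger_gap: 26.1
```

{"api": "play_rows", "payload": {
  "motion": [
    [-0.1,-0.19,-0.1,0],
    [-0.1,-0.19,-0.1,0],
    [0,0,0,0],
    [0,0,0,0]
  ]
}}

```text
clock: 2.55
eef_pos: [445.1, -276.6, 186.8]
eef_rot: [-1.558, -0.296, 0.263]
ft_force: [-0.2, 0.2, 0.0]
finger_gap: 25.9
```

```bash
python3 - <<'E'
from h import *
o=r.observe();M=R.from_rotvec(o["eef_rot"]).as_matrix();t=np.array(o["eef_pos"])
print(t.round(1),M.round(3).tolist(),"yaw",np.arctan2(M[1,0],M[0,0]))
im=camera("wrist");p=camera_params("wrist");f=200/np.tan(np.radians(p["fov_y"]/2))
T=np.eye(4);T[:3,:3]=M;T[:3,3]=t;E=T@p["T_tool_cam"];print(p)
hsv=cv2.cvtColor(im,cv2.COLOR_RGB2HSV);m=cv2.inRange(hsv,(5,150,60),(18,255,255))
ys,xs=np.nonzero(m)
d=np.c_[(xs-p["cx"])/f,-(ys-p["cy"])/f,-np.ones(len(xs))]@E[:3,:3].T
P=(E[:3,3]+d*((58-E[2,3])/d[:,2])[:,None])[:,:2]
rc=cv2.minAreaRect(P.astype(np.float32));print(len(P),rc,cv2.boxPoints(rc).round(1).tolist())
cv2.imwrite("pics/w1.png",im[:,:,::-1])
E
```

```text
[ 445.1 -276.6  186.8] [[0.937, 0.021, -0.348], [0.349, -0.001, 0.937], [0.02, -1.0, -0.009]] yaw 0.35608182982113845
{'fov_y': 70.9145217600728, 'cx': 321.56944679615196, 'cy': 197.01377521046183, 'T_tool_cam': array([[ 9.99999562e-01, -9.20805319e-04,  1.65392208e-04,
        -7.67290979e-01],
       [ 4.37515652e-04,  3.04030101e-01, -9.52662325e-01,
        -1.61145436e+02],
       [ 8.26932327e-04,  9.52661981e-01,  3.04030371e-01,
         8.46531577e+01],
       [ 0.00000000e+00,  0.00000000e+00,  0.00000000e+00,
         1.00000000e+00]])}
13566 ((474.3389892578125, -321.6601867675781), (836.72802734375, 456.1180114746094), 19.050365447998047) [[4.400000095367432, -242.60000610351562], [153.3000030517578, -673.7999877929688], [944.2000122070312, -400.70001220703125], [795.4000244140625, 30.5]]
```

View pics/w1.png

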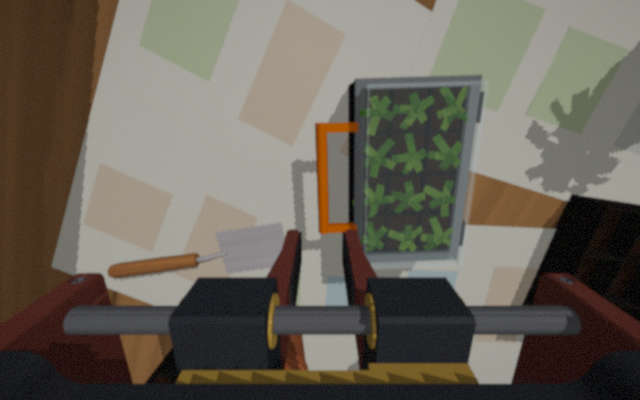

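The wrist picture shows the bar upright at columns 316–329, rows 123–234. The jaws straddle its line, with the fingertips near (300–345, 235).

```bash
python3 - <<'E'
from h import *
o=r.observe();M=R.from_rotvec(o["eef_rot"]).as_matrix();t=np.array(o["eef_pos"])
p=camera_params("wrist");f=200/np.tan(np.radians(p["fov_y"]/2))
T=np.eye(4);T[:3,:3]=M;T[:3,3]=t;E=T@p["T_tool_cam"]
im=cv2.imread("pics/w1.png");hsv=cv2.cvtColor(im,cv2.COLOR_BGR2HSV);m=cv2.inRange(hsv,(5,150,90),(18,255,255))
k=np.zeros_like(m);k[115:240,310:336]=m[115:240,310:336]
def w(x,y):
    d=E[:3,:3]@np.array([(x-p["cx"])/f,-(y-p["cy"])/f,-1]);return E[:3,3]+d*(58-E[2,3])/d[2]
rows=[(y,np.nonzero(k[y])[0]) for y in range(140,222,4)]
C=np.array([w(x.mean(),y) for y,x in rows if len(x)]);print([ (y,x.min(),x.max()) for y,x in rows][::5])
c,d=C[:,:2].mean(0),np.linalg.svd(C[:,:2]-C[:,:2].mean(0))[2][0];print(c,d,"perp ang",np.arctan2(d[0],-d[1]))
ys=np.nonzero(k.sum(1))[0];mid=w(322,(ys.min()+ys.max())/2);print(ys.min(),ys.max(),w(322,ys.min()),w(322,ys.max()),"mid",mid)
a=.382;n=np.array([np.cos(a),np.sin(a)]);print("offset along n of bar rel tcp",(c-t[:2])@n)
P=np.load("P_top.npy");print("top near edge",np.percentile(P@n,[0,1]), "wrist bar",c@n, "tcp",t[:2]@n)
E
```

```text
[(140, np.int64(317), np.int64(326)), (160, np.int64(317), np.int64(326)), (180, np.int64(318), np.int64(327)), (200, np.int64(319), np.int64(327)), (220, np.int64(319), np.int64(328))]
[ 444.3403878 -266.845251 ] [ 0.37516174 -0.92695937] perp ang 0.38457125810134457
123 233 [ 423.14815025 -211.29480427   58.        ] [ 465.49011779 -324.26806592   58.        ] mid [ 442.98448685 -264.22044224   58.        ]
offset along n of bar rel tcp 2.6904192512456584
top near edge [308.48800826 308.57091605] wrist bar 312.8389623835653 tcp 310.1485431323196
```

{"api": "play_rows", "payload": {
  "motion": [
    [0,0.045,-0.2,0.013],
    [0,0,-0.2,0],
    [0,0,0,0],
    [0,0,0,0]
  ]
}}

```text
clock: 3.0
eef_pos: [450.5, -264.5, 109.7]
eef_rot: [-1.56, -0.328, 0.285]
ft_force: [-0.5, -1.2, 0.4]
finger_gap: 26.3
```

```bash
cat > st.py <<'E'
from h import *
o=r.observe();M=R.from_rotvec(o["eef_rot"]).as_matrix();t=np.array(o["eef_pos"])
n=np.array([np.cos(.382),np.sin(.382)]);b=np.array([444.5,-267.2])
print(t.round(1),"yaw",np.arctan2(M[1,0],M[0,0]).round(3),"tilt",M[2].round(3),"s",((t[:2]-b)@n).round(1),"lat",((t[:2]-b)@[-n[1],n[0]]).round(1),o["ft_force"],o["clock"])
E
python3 st.py
```

```text
[ 450.5 -264.5  109.7] yaw 0.39 tilt [ 0.024 -1.    -0.016] s 6.6 lat 0.3 [-0.51072273 -1.23606296  0.41444027] 3.0
```

{"api": "play_rows", "payload": {
  "motion": [
    [-0.03,-0.012,-0.05,0],
    [0,0,0,0],
    [0,0,0,0]
  ]
}}

```text
clock: 3.3
eef_pos: [447.1, -267.5, 103.3]
eef_rot: [-1.564, -0.333, 0.284]
ft_force: [-0.2, -0.0, 0.0]
finger_gap: 25.6
```

```bash
python3 st.py
```

```text
[ 447.1 -267.5  103.3] yaw 0.393 tilt [ 0.028 -0.999 -0.021] s 2.3 lat -1.2 [-0.16792217 -0.03894954  0.0050185 ] 3.3
```

{"api": "play_rows", "payload": {
  "motion": [
    [-0.015,0,-0.11,0],
    [-0.01,0,-0.11,0],
    [-0.01,0,-0.05,0],
    [0,0,0,0],
    [0,0,0,0]
  ]
}}

```text
clock: 3.8
eef_pos: [443.4, -270.8, 52.8]
eef_rot: [-1.572, -0.338, 0.278]
ft_force: [-0.1, 0.3, 0.3]
finger_gap: 25.8
```

```bash
python3 st.py
```

```text
[ 443.4 -270.8   52.8] yaw 0.392 tilt [ 0.033 -0.999 -0.03 ] s -2.4 lat -2.9 [-0.1244141   0.32153374  0.32486529] 3.8
```

{"api": "play_rows", "payload": {
  "motion": [
    [0.01,0.01,-0.035,0],
    [0,0,0,0],
    [0,0,0,0]
  ]
}}

```text
clock: 4.1
eef_pos: [447.1, -269.7, 47.2]
eef_rot: [-1.575, -0.34, 0.276]
ft_force: [-0.2, -0.1, -0.9]
finger_gap: 26.2
```

{"api": "play_rows", "payload": {
  "motion": [
    [0,0,0,0],
    [0,0,0,0],
    [0,0,0,0],
    [0,0,0,0],
    [0,0,0,0]
  ],
  "gripper": -1
}}

```text
clock: 4.6
eef_pos: [446.6, -270.2, 47.7]
eef_rot: [-1.575, -0.34, 0.277]
ft_force: [-0.7, -0.8, -1.2]
finger_gap: 11.3
```

```bash
python3 st.py
```

```text
[ 446.6 -270.2   47.7] yaw 0.393 tilt [ 0.033 -0.999 -0.034] s 0.8 lat -3.6 [-0.73790809 -0.76661351 -1.22135672] 4.6
```

{"api": "play_rows", "payload": {
  "motion": [
    [0.005,0.002,0.077,0],
    [0.012,0.005,0.076,0],
    [0.019,0.008,0.075,0],
    [0.026,0.01,0.072,0]
  ]
}}

```text
clock: 5.0
eef_pos: [458.1, -265.5, 107.4]
eef_rot: [-1.574, -0.337, 0.279]
ft_force: [1.2, -1.1, -2.4]
finger_gap: 11.3
```

```bash
cat > arc.py <<'E'
from h import *
import sys
o=r.observe();t=np.array(o["eef_pos"]);M=R.from_rotvec(o["eef_rot"]).as_matrix()
n=np.array([np.cos(.382),np.sin(.382)]);l=np.array([-n[1],n[0]]);s0=np.array([446.6,-270.2])
p=np.array([(t[:2]-s0)@n-155,t[2]-47.7+3.5]);th=np.arctan2(p[1],-p[0])
print(t.round(1),"theta",(th-.0226).round(3),"rad err",(np.hypot(*p)-155.04).round(1),"lat",((t[:2]-s0)@l).round(1),"tilt",M[2].round(3),"yaw",np.arctan2(M[1,0],M[0,0]).round(3),"F",np.round(o["ft_force"],1),"gap",o["finger_gap"],o["clock"])
st=float(sys.argv[1])
for i in range(6):
    a=155.04*np.array([-np.cos(th+st),np.sin(th+st)]);d=a-p;print(np.r_[d[0]*n,d[1]].__truediv__(200).round(3).tolist(),"->",(th+st-.0226).round(2));p=a;th+=st
E
python3 arc.py 0.1
```

```text
[ 458.1 -265.5  107.4] theta 0.395 rad err 0.9 lat 0.1 tilt [ 0.031 -0.999 -0.032] yaw 0.392 F [ 1.2 -1.1 -2.4] gap 11.349189579900345 5.0
[0.036, 0.015, 0.067] -> 0.49
[0.039, 0.016, 0.065] -> 0.59
[0.044, 0.018, 0.061] -> 0.69
[0.05, 0.02, 0.056] -> 0.79
[0.055, 0.022, 0.05] -> 0.89
[0.059, 0.024, 0.044] -> 0.99
```

Tracking is good: rad err 0.9 mm, low force, and the bar still gripped.

{"api": "play_rows", "payload": {
  "motion": [
    [0.036,0.015,0.067,0],
    [0.039,0.016,0.065,0],
    [0.044,0.018,0.061,0],
    [0.05,0.02,0.056,0],
    [0.055,0.022,0.05,0]
  ]
}}

```text
clock: 5.5
eef_pos: [500.0, -248.6, 169.7]
eef_rot: [-1.576, -0.332, 0.286]
ft_force: [-1.2, -1.6, -1.2]
finger_gap: 11.1
```

```bash
python3 arc.py 0.1; python3 - <<'E'
from h import *
cv2.imwrite("pics/s1.png",camera("scene")[60:260,150:450,::-1])
E
```

```text
[ 500.  -248.6  169.7] theta 0.888 rad err 3.9 lat 0.2 tilt [ 0.023 -0.999 -0.033] yaw 0.392 F [-1.2 -1.6 -1.2] gap 11.068267515345687 5.5
[0.07, 0.028, 0.029] -> 0.99
[0.063, 0.025, 0.038] -> 1.09
[0.066, 0.026, 0.031] -> 1.19
[0.068, 0.028, 0.024] -> 1.29
[0.07, 0.028, 0.016] -> 1.39
[0.071, 0.029, 0.009] -> 1.49
```

View pics/s1.png

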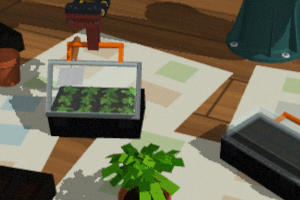

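The seedling lid is about half open with its bar in the fingers, and the bare lid and fern are untouched. I continue the swing.

{"api": "play_rows", "payload": {
  "motion": [
    [0.07,0.028,0.029,0],
    [0.063,0.025,0.038,0],
    [0.066,0.026,0.031,0]
  ]
}}

```text
clock: 5.85
eef_pos: [536.5, -234.0, 192.9]
eef_rot: [-1.579, -0.326, 0.293]
ft_force: [-0.7, -1.9, -2.7]
finger_gap: 11.3
```

```bash
python3 arc.py 0.1
```

```text
[ 536.5 -234.   192.9] theta 1.176 rad err 4.6 lat 0.1 tilt [ 0.014 -0.999 -0.034] yaw 0.393 F [-0.7 -1.9 -2.7] gap 11.276461830005086 5.85
[0.076, 0.031, 0.003] -> 1.28
[0.07, 0.028, 0.017] -> 1.38
[0.071, 0.029, 0.009] -> 1.48
[0.072, 0.029, 0.002] -> 1.58
[0.072, 0.029, -0.006] -> 1.68
[0.071, 0.028, -0.014] -> 1.78
```

{"api": "play_rows", "payload": {
  "motion": [
    [0.075,0.03,0.002,0],
    [0.07,0.028,0.012,0],
    [0.071,0.029,0.006,0],
    [0.072,0.029,0.0,0]
  ]
}}

```text
clock: 6.25
eef_pos: [597.3, -210.7, 203.3]
eef_rot: [-1.583, -0.327, 0.292]
ft_force: [-1.0, -1.2, 0.2]
finger_gap: 11.3
```

```bash
python3 arc.py 0.1
```

```text
[ 597.3 -210.7  203.3] theta 1.593 rad err 4.2 lat -0.9 tilt [ 0.015 -0.999 -0.038] yaw 0.393 F [-1.  -1.2  0.2] gap 11.256980440606647 6.25
[0.071, 0.028, -0.028] -> 1.69
[0.071, 0.028, -0.015] -> 1.79
[0.069, 0.028, -0.022] -> 1.89
[0.066, 0.027, -0.03] -> 1.99
[0.063, 0.025, -0.037] -> 2.09
[0.06, 0.024, -0.043] -> 2.19
```

{"api": "play_rows", "payload": {
  "motion": [
    [0.071,0.028,-0.015,0],
    [0.06,0.024,-0.018,0],
    [0,0,0,0],
    [0,0,0,0]
  ]
}}

```text
clock: 6.65
eef_pos: [630.9, -197.2, 196.3]
eef_rot: [-1.583, -0.334, 0.29]
ft_force: [-0.2, 0.2, 4.7]
finger_gap: 11.2
```

```bash
python3 arc.py 0.05
```

```text
[ 630.9 -197.2  196.3] theta 1.825 rad err 3.1 lat -1.0 tilt [ 0.02  -0.999 -0.039] yaw 0.396 F [-0.2  0.2  4.7] gap 11.173117807328588 6.65
[0.03, 0.012, -0.026] -> 1.88
[0.034, 0.014, -0.013] -> 1.93
[0.033, 0.013, -0.015] -> 1.98
[0.032, 0.013, -0.017] -> 2.03
[0.032, 0.013, -0.019] -> 2.08
[0.031, 0.012, -0.02] -> 2.13
```

The lid is near its stop (about 1.82 rad). I open the fingers and then rise straight up.

{"api": "play_rows", "payload": {
  "motion": [
    [0,0,0,0],
    [0,0,0,0],
    [0,0,0,0],
    [0,0,0,0],
    [0,0,0,0]
  ],
  "gripper": 0
}}

```text
clock: 7.15
eef_pos: [628.1, -196.8, 194.1]
eef_rot: [-1.579, -0.329, 0.291]
ft_force: [-0.3, 0.5, -0.5]
finger_gap: 43.3
```

{"api": "play_rows", "payload": {
  "motion": [
    [0,0,0.1,0],
    [0,0,0.2,0],
    [0,0,0.2,0],
    [-0.1,0,0.1,0],
    [-0.1,0,0,0],
    [0,0,0,0],
    [0,0,0,0],
    [0,0,0,0]
  ]
}}

```text
clock: 7.95
eef_pos: [585.2, -196.7, 317.2]
eef_rot: [-1.578, -0.327, 0.292]
ft_force: [0.1, 0.0, -1.0]
finger_gap: 43.8
```

```bash
python3 - <<'E'
from h import *
a=camera("scene")[40:300,130:530,::-1];b=camera("top")[80:320,160:560,::-1]
cv2.imwrite("pics/f.png",np.vstack([a,b]))
print(spot_in("fern","top")[0],np.round(r.observe()["ft_force"],1),r.observe()["clock"])
E
```

```text
{'point': [305.1, 122.1], 'confidence': 0.62} [ 0.1 -0.   0.2] 8.1
```

View pics/f.png

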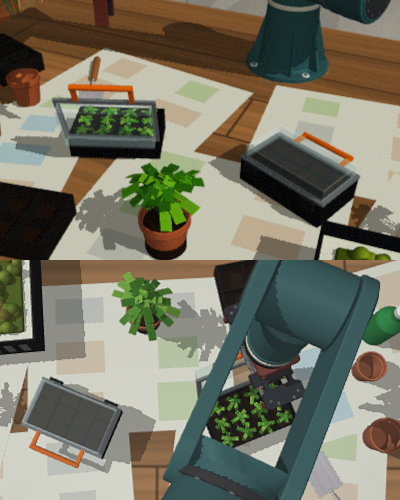

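```bash
python3 - <<'E'
from h import *
p=camera_params("scene");f=200/np.tan(np.radians(p["fov_y"]/2));E=np.linalg.inv(p["extrinsics"])
n=np.array([np.cos(.382),np.sin(.382)])
for th in(0,.3,1.5,1.7,1.85):
    s=155-155*np.cos(th+.0226);z=54.5+155*np.sin(th+.0226)
    X=np.r_[np.array([444.5,-267.2])+s*n,z,1];c=E@X;print(th,(p["cx"]+f*c[0]/-c[2]).round(1),(p["cy"]-f*c[1]/-c[2]).round(1))
im=camera("scene");hsv=cv2.cvtColor(im,cv2.COLOR_RGB2HSV);m=cv2.inRange(hsv,(5,150,90),(18,255,255))[110:150,185:280]
rows=np.nonzero(m.sum(1)>30)[0]+110;cols=np.nonzero(m.sum(0))[0]+185;print("bar rows",rows,"cols",cols.min(),cols.max())
E
```

```text
0 254.2 137.8
0.3 251.9 122.5
1.5 235.1 110.6
1.7 232.0 119.2
1.85 229.9 127.6
bar rows [110 111 112 113 114 115 116 117 118 119 120 124 125 126 127 128 129 130
 131 132 133 134 135 136 137 138 139 140 141 142 143] cols 185 263
```

In the last scene picture the bar is at about (230,128). The projection for 1.85 rad is (229.9,127.6), so the lid is on its stop. The fern pixel moved less than 2 px, and the bare lid is shut.

```bash
python3 -c "
from rig import r
print(r.sign_off())"
```

```text
the job is handed in; nothing more can be done
None
```

The seedling propagator's lid is open on its stop, and I handed the job in at about 8 s on the robot's clock. I gripped the orange bar, swung it along its arc to about 1.82 rad, let go and moved the arm clear.

**Seedling lid:** after release, the bar showed at about (230,128) in the scene picture. The projection for the 1.85 rad stop is (229.9,127.6).

**Bare lid and fern:** the bare lid looks shut. The network's point for the fern moved by less than 2 px, and the fern looks upright.

**Forces:** wrist force readings stayed below about 5 N, and the tool was free of contact at the end.

**Checks that failed or disagreed:**
- An automatic orange-row count in the last picture was swamped by the brown table, so the bar's final position was read by eye from the picture.
- During the swing the path was up to about 4.6 mm off the ideal radius. That was probably slip in the pads, and it did no harm.
- The first scene-camera fix of the bar was about 4 mm off the other two. I used the top and wrist cameras, which agreed with each other.

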